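# Hold the torch on the marked-out work

## Task

The fitter at the vice needs light on the scribed cross of the blued steel block. Draw the torch (already lit, standing lens down in the wooden tool holder) out of its socket, turn it to a slant about half-way between upright and level, and hold it up so that its beam falls on the cross with the lens about 10 cm from it, without touching the vice or the block. Finish still holding it there, steady, and leave the other tools and parts where they are.

Things in the scene. Friction and masses are not known exactly. Their poses are not given: they have to be found in the camera images.
- torch (a point): Torch, round, 150 mm long, 170 g, standing in one of the holder's three sockets; the point is its centre. z axis: along it from lens to tail (up at the start); beam leaves along -z, lens face 75 mm from the centre. Black head 34 mm thick for 32 mm, tapering (to 42 mm from the lens) to the grey barrel, 27 mm thick, tail end orange; grasp the barrel. 94 mm stand out of the holder.
- holder: Fixed beech block, 75 x 250 x 65 mm (x, y, z), origin at the centre of its underside on the bench. Three upright sockets, 38 mm wide and 55 mm deep, in a row along its y axis at y = -80, 0, +80 mm; torch, nut driver and paint marker stand in them in any order. Both long sides (its x direction) are clear for 40 mm or more.
- mark (a point): The scribed cross with centre-punch mark on the top face of the workpiece: white lines on a blued steel block, 30 x 80 mm on top and level, clamped in the vice, the mark 14 to 18 mm above the tops of the jaws. The point is where the lines cross, on the face; z up.
- workpiece: The blued steel block, 30 x 80 x 52 mm (x, y, z), clamped fast in the vice; origin at the centre of its underside.
- vice: Fixed grey bench vice, origin under the centre of its round base on the bench; its +x points to the fitter. Jaw tops 136 mm above the bench, 100 mm wide along y; fixed jaw x = -9 to 44 mm, moving jaw x = 74 to 125 mm; anvil (x down to -120 mm) 104 mm high; bar handle out to x = 270 mm. Nothing of it stands higher than the workpiece.
- torch_body: The same torch; this point, its origin, lies at the centre of the lens face, z axis towards the tail.
- nut_driver (a point): Leave alone: nut driver with blue handle (33 mm diameter, 85 mm long, standing down in the holder) and steel shaft up, 148 mm long in all; this is its centre.
- paint_marker (a point): Leave alone: yellow round paint marker with white cap, 33 mm diameter, 115 mm tall, standing in the holder; this is its centre.
- centre_punch (a point): Leave alone: steel centre punch, 12 mm thick, 125 mm long, lying on the bench between holder and vice; the point is its middle.
- angle_piece (a point): Leave alone: cut piece of dark steel angle, 60 x 45 x 60 mm high, lying on the bench beyond the holder; the point is the middle of its foot.
Mind the look-alikes: they are no part of the job. Of the things like the torch_body, leave any that is green or purple; of the rest the larger one is meant.

How it is judged:
On the way:
1. the torch is drawn clear of its socket in the gripper (z of torch in the frame of holder above 0.15 m and contact force between torch_body and the fingers above 1 N and contact force between torch_body and holder below 0.1 N), for 0.1 s.
At the end, for the whole second after the job is handed in: Gripper alone holds the torch steady, centre over 200 mm up, 30-60 degrees from upright, lens lower; beam axis within 15 mm (both cross directions) of the cross, lens 60-140 mm from it; torch touches no vice, work or holder; others within 30 mm of their starts (x of mark in the frame of torch between -0.015 and 0.015 m and y of mark in the frame of torch between -0.015 and 0.015 m and z of mark in the frame of torch between -0.215 and -0.135 m and angle between torch's own z axis and vertical between 0.52 and 1.05 rad and contact force between torch_body and vice below 0.1 N and contact force between torch_body and workpiece below 0.1 N and contact force between torch_body and holder below 0.1 N and height (world z) of torch above 0.2 m and contact force between torch_body and the fingers above 1 N and linear speed of torch_body below 0.02 m/s and angular speed of torch_body below 0.1 rad/s and distance of each of nut_driver, paint_marker, centre_punch, angle_piece from where it was at the start of the episode below 0.03 m); the arm keeps its last pose, push and grip.
It fails at once if the nut driver is moved more than 30 mm (distance of nut_driver from where it was at the start of the episode above 0.03 m).
It fails at once if the paint marker is moved more than 30 mm (distance of paint_marker from where it was at the start of the episode above 0.03 m).
It fails at once if the centre punch is moved more than 30 mm (distance of centre_punch from where it was at the start of the episode above 0.03 m).
It fails at once if the angle piece is moved more than 30 mm (distance of angle_piece from where it was at the start of the episode above 0.03 m).
It fails at once if the torch or the arm touches the vice or the workpiece (contact force between any of torch_body, the arm, the fingers and vice above 0.5 N or contact force between any of torch_body, the arm, the fingers and workpiece above 0.5 N).
It also fails if it takes over 35 s, if anything falls off the work surface, if the arm or the gripper's body presses on something with over 40 N, if the wrist force passes 120 N, or if a joint passes its speed limit or range.

## Robot

A 7-joint arm with a two-finger parallel gripper is mounted at the origin on the work surface. World frame = base frame: x ahead of the robot, y to its left, z up, the work surface at z = 0. Lengths are in m, angles in rad, forces in N, time in s.
With the tool pointing down it reaches from about 0.4 to 0.875 m from the base axis. Payload 19.3 kg.
Tool frame: the origin (TCP) lies at the very end of the fingers, on their centre line; the grasp point (between the pads) lies 19 mm behind it; z points along the fingers, y is the line along which they close (so a half turn about z gives the same grasp; the last joint's range is limited). The gripper opens to 85 mm and grips with 20 to 120 N. Pads are 22 mm wide; open, the fingers measure 114 mm over their backs; the gripper's body (76 mm by 85 mm) begins 54 mm behind the grasp point. The pads swing forward as they close: fully open they stand 13 mm farther back than shut.
Start: joints at [-1.258, 0.521, -0.036, 1.599, 0.021, 1.021, -0.113], TCP at [0.233, 0.58, 0.231] pointing down, gripper open.
Joint ranges: [-2.91, 2.91], [-0.3, 2.13], [-1.5, 1.42], [0.17, 2.43], [-1.26, 4.41], [0.16, 1.93], [-2.52, 2.52]. Speed limits (rad/s): [1.89, 1.89, 2.39, 2.39, 3.01, 3.01, 3.01].

## Interface

Orientations are given as [roll, pitch, yaw] about the fixed x, y, z axes, in that order (R = Rz(yaw) Ry(pitch) Rx(roll)).
In Python, from workcell import arm gives the robot as it stands. Calls block until the motion is done:
- arm.movep(position, orientation): joint-space move of the TCP to a pose.
- arm.move_straight(position, feed=0.15, orientation=None): straight line of the TCP; orientation=None keeps the orientation; feed is the mean speed in m/s.
- arm.set_joints(angles): joint-space move.
- arm.release() and arm.grab(grip_force=None): open the fingers fully, or close them until they stop; grip_force is the grip in N (None keeps the last).
- arm.sleep(seconds).
- arm.solve_ik(position, orientation): joint angles nearest the present ones, or None.
- arm.get_state(): the state.
- arm.read_camera(name): name is "scene" or "top" or "wrist"; returns a dict with "color" (400x640x3 uint8, red, green, blue), "vfov" (degrees; the focal length in pixels is half the picture's height over the tangent of half this angle, whatever the lens; pixels are square), "cx", "cy" (the principal point, pixels), "R" (3x3) and "t" (3): a world point X has camera coordinates R X + t; the wrist camera has in their place "T_tool_cam" (4x4, takes a point from camera to tool coordinates, whose origin is the TCP and whose axes are the flange's). Camera axes: x right, y down, z forward; pixel columns grow to the right and rows downward; lengths in m; the calibration is good to about 2 mm. A picture is of the moment at which its call begins: read the wrist's pose just before it. There is no depth.
A pose or a line that the arm cannot do raises arm.IKError and nothing moves.
- arm.sign_off(): hands the job in; it is judged then, once.
The state is a dict: "t": time; "qpos": joint angles; "joint_vel": joint speeds; "effort": joint torques, N m; "tool_pos": TCP position; "ee_rot": TCP orientation; "ft_force": force on the tool from outside, world axes, zero at the start; "torque": the same for the moment, N m; "finger_gap": finger opening in m; "finger_force": force on a finger pad.
Only numpy, scipy, OpenCV 4.12 (cv2) and the standard library are available. Lean on these libraries where they do the work, as an engineer would, in place of code of your own. Each camera call takes 0.05 s, during which the arm holds its last target. There are 200 camera calls.

## Working session

There is one attempt and no reset: what is moved stays moved. The work goes in short steps, each a Python script; the robot and the scene stay as the last script left them, time stands still between calls to the robot, and variables do not carry over. Pictures are saved under pics/ and viewed, at most 10 in all, crops included, and the job is handed in when it is done.

```bash
ls; mkdir -p pics; cat > h.py <<'E'
import numpy as np, cv2
from workcell import arm
from scipy.spatial.transform import Rotation as Rn
def snap(n,f):
    c=arm.read_camera(n); cv2.imwrite('pics/'+f,c['color'][:,:,::-1]); np.save('pics/'+f+'.npy',{k:v for k,v in c.items()},allow_pickle=True); return c
def load(f): return np.load('pics/'+f+'.npy',allow_pickle=True).item()
def ray(c,u,v):
    f=200/np.tan(np.radians(c['vfov'])/2); d=np.array([(u-c['cx'])/f,(v-c['cy'])/f,1])
    R=np.array(c['R']); t=np.array(c['t']); return -R.T@t, R.T@d/np.linalg.norm(d)
def atz(c,u,v,z):
    o,d=ray(c,u,v); return o+d*(z-o[2])/d[2]
def tri(rs):
    A=sum(np.eye(3)-np.outer(d,d) for o,d in rs); b=sum((np.eye(3)-np.outer(d,d))@o for o,d in rs); return np.linalg.solve(A,b)
def proj(c,X):
    f=200/np.tan(np.radians(c['vfov'])/2); p=np.array(c['R'])@X+c['t']; return p[:2]/p[2]*f+[c['cx'],c['cy']]
E
python3 - <<'E'
from h import *
a=snap('scene','s.png');b=snap('top','t.png')
for c in(a,b): print(c['vfov'],c['cx'],c['cy'],-np.array(c['R']).T@c['t'],np.array(c['R'])[2])
print(arm.get_state())
E
```

```text
pics
49.35870107373839 311.51510530412094 195.95758977894934 [ 1.06927533 -0.34085601  0.76202395] [-0.55128516  0.47579081 -0.6853523 ]
47.097614103937566 320.6653846957785 192.62348625437184 [0.44015254 0.10607421 1.24282813] [ 0.09173605  0.00417218 -0.99577462]
{'t': 0.1, 'qpos': array([-1.25824724,  0.52195613, -0.03635886,  1.59991773,  0.02119315,
        1.02108525, -0.11278871]), 'joint_vel': array([ 0.00165227, -0.00047805,  0.00187432, -0.00027499,  0.00149484,
        0.00120412, -0.00089433]), 'effort': array([ 3.41953513e-03, -9.28483343e+01,  1.98380984e+00, -3.70531654e+01,
        1.80688896e-02,  5.39116198e-03,  4.44903591e-06]), 'tool_pos': array([0.23332543, 0.57950953, 0.23079377]), 'ee_rot': array([-3.14061166e+00,  4.56715102e-05,  2.75886697e+00]), 'ft_force': array([ 0.53086729, -1.03488245,  0.21281061]), 'torque': array([-0.02030368,  0.00644788, -0.03702654]), 'finger_force': 0.0, 'finger_gap': 0.08541532461002706}
```

View pics/s.png

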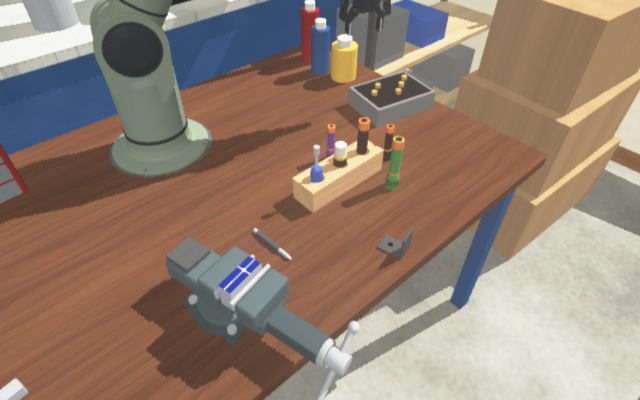

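View pics/t.png

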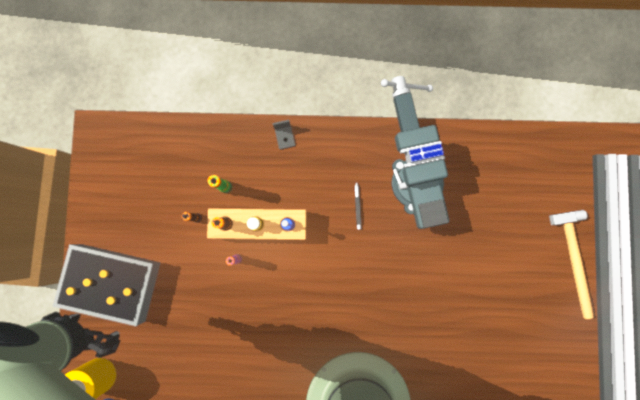

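Torch candidates (scene pixels): dark with orange tail standing in the holder socket (363,135), a thinner dark one on the bench (389,142), green (396,165) and purple (331,138). The one in the socket fits: it isn't green or purple and is the larger of the dark ones. I'll confirm it in an enlarged crop, with the cross alongside.

```bash
python3 - <<'E'
import cv2,numpy as np
s=cv2.imread('pics/s.png');t=cv2.imread('pics/t.png')
z=lambda i,x,y,w,h,k:cv2.resize(i[y:y+h,x:x+w],None,fx=k,fy=k,interpolation=cv2.INTER_CUBIC)
A=z(s,290,110,130,100,3);B=z(s,210,245,130,100,3);C=z(t,170,165,130,100,3);D=z(t,365,120,130,100,3)
cv2.imwrite('pics/crop.png',np.vstack([np.hstack([A,B]),np.hstack([C,D])])[:600,:800])
E
```

```text
(no output)
```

View pics/crop.png

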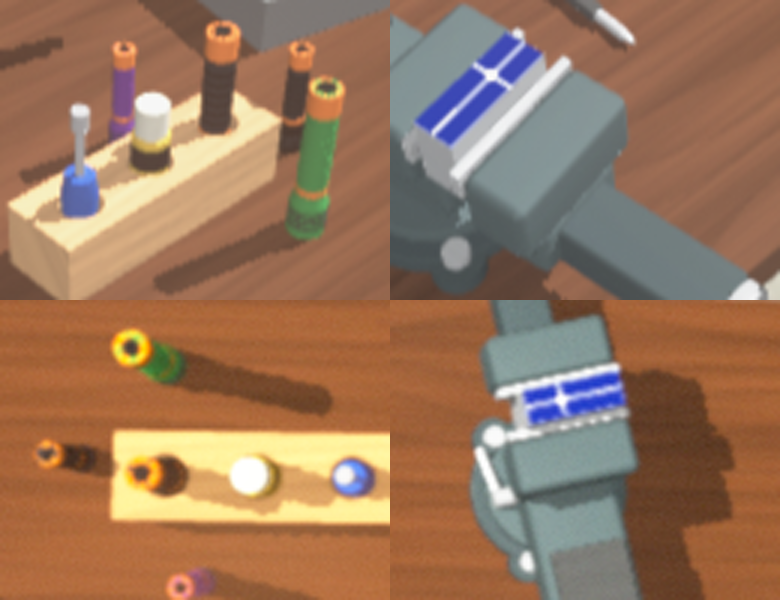

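The crop confirms it: the thick dark torch with the orange tail stands in the end socket (tail at scene 364,120 / top 218,223). The cross is at scene 244,270 / top 422,153.

```bash
python3 - <<'E'
from h import *
s=load('s.png');t=load('t.png')
P=lambda a,b:tri([ray(s,*a),ray(t,*b)])
m=P((243.5,269.8),(422.1,153.1)); print('mark',m,proj(s,m),proj(t,m))
q=P((364,119.7),(218.1,222.4)); print('tail',q,proj(s,q),proj(t,q))
for n,a in dict(tl=(207.5,208.5),tr=(306,210),bl=(207.5,239),br=(306,240)).items(): print(n,atz(t,*a,.065))
for n,a in dict(marker=(253.5,223.5,.125),nut=(287,224,.158),small=(186,216,.1),green=(213.5,181,.1),purple=(231,260,.08)).items(): print(n,atz(t,*a[:2],a[2]))
# vice edges: block top-lines
for a in [(408,157),(443,150),(397,87),(430,215)]: print(atz(t,*a,.152 if a[1]>100 else .1))
E
```

```text
mark [ 0.64205584 -0.12988937  0.15369434] [243.03533971 269.83334175] [421.81637574 152.9232371 ]
tail [0.46478516 0.35140472 0.16226301] [363.27300871 119.80632834] [217.53630272 221.87820639]
tl [0.50068425 0.40083134 0.065     ]
tr [0.50294183 0.14758243 0.065     ]
bl [0.42274191 0.3971728  0.065     ]
br [0.426311   0.14549823 0.065     ]
marker [0.46381757 0.27221727 0.125     ]
nut [0.4638561  0.18822609 0.158     ]
small [0.47890817 0.44475522 0.1       ]
green [0.56823163 0.38025984 0.1       ]
purple [0.37196152 0.3319691  0.08      ]
[ 0.63165571 -0.09711343  0.152     ]
[ 0.65071065 -0.18116925  0.152     ]
[ 0.8209896  -0.07749197  0.1       ]
[ 0.49353595 -0.15028334  0.152     ]
```

```bash
python3 - <<'E'
from h import *
m=np.array([.642,-.130,.153])
# candidate end poses: azimuth of beam, tool roll
print(np.round(arm.get_state()['qpos'],2))
for yaw in(np.pi/2,-np.pi/2): print('grasp',yaw,arm.solve_ik([.4635,.352,.103],[np.pi,0,yaw]))
for az in range(-180,180,30):
  a=np.radians(az)
  for tl in (35,45):
    e=np.radians(tl); d=np.array([np.sin(e)*np.cos(a),np.sin(e)*np.sin(a),-np.cos(e)])
    ax=np.array([-np.sin(a),np.cos(a),0])
    for y in range(-180,180,45):
        R0=Rn.from_euler('xyz',[np.pi,0,np.radians(y)])
        # tilt from down to d: rotation about horizontal axis
        R=Rn.from_rotvec(np.cross([0,0,-1],d)/np.sin(e)*e)*R0
        q=arm.solve_ik(m-d*.212,R.as_euler('xyz'))
        if q is not None: print(az,tl,y,np.round(q,2))
arm.movep([.4635,.352,.27],[np.pi,0,np.pi/2])
st=arm.get_state();c=snap('wrist','w1.png');print(st['t'],st['tool_pos'],st['ee_rot']);T=np.array(c['T_tool_cam'])
Rt=Rn.from_euler('xyz',st['ee_rot']).as_matrix();Rc=Rt@T[:3,:3];tc=Rt@T[:3,3]+st['tool_pos']
c['R']=Rc.T;c['t']=-Rc.T@tc;np.save('pics/w1.png.npy',c)
print(proj(c,np.array([.4635,.352,.159])),proj(c,np.array([.4635,.272,.125])))
E
```

```text
[-1.26  0.52 -0.04  1.6   0.02  1.02 -0.11]
grasp 1.5707963267948966 [-0.90257761  0.63248316  0.21671305  1.8289031  -0.19832698  0.70119211
 -0.57446357]
grasp -1.5707963267948966 [-0.44391026  0.65022643 -0.43989489  1.80330808  0.37846317  0.77216992
  2.06173789]
-120 35 -180 [-0.3   0.84  0.13  0.93  0.36  1.78  1.38]
-120 35 -135 [-0.22  0.84 -0.07  0.92  0.48  1.82  2.1 ]
-120 35 -45 [-0.63  1.1   1.22  0.96 -0.4   1.74 -2.06]
-120 35 0 [-0.54  0.95  0.79  0.95 -0.07  1.71 -1.48]
-120 35 45 [-0.55  0.96  0.83  0.95 -0.1   1.71 -0.68]
-120 35 90 [-0.46  0.9   0.56  0.95  0.09  1.72 -0.02]
-120 35 135 [-0.34  0.85  0.23  0.93  0.3   1.76  0.63]
-120 45 -180 [-0.36  0.99  0.17  0.78  0.43  1.92  1.38]
-120 45 -135 [-0.36  0.99  0.17  0.78  0.43  1.92  2.16]
-120 45 -45 [-0.62  1.22  1.22  0.81 -0.33  1.85 -2.12]
-120 45 0 [-0.55  1.09  0.79  0.8  -0.01  1.84 -1.53]
-120 45 45 [-0.55  1.1   0.81  0.8  -0.02  1.84 -0.74]
-120 45 90 [-0.48  1.04  0.53  0.79  0.18  1.86 -0.06]
-120 45 135 [-0.39  1.    0.25  0.78  0.37  1.91  0.62]
-90 35 -180 [-0.44  0.56  0.13  1.44  0.52  1.38  1
[... 4810 characters left out ...]
05  1.9   0.11]
90 35 90 [ 0.15  0.93  0.9   1.08 -1.06  1.9   0.9 ]
90 35 135 [ 0.16  0.91  0.86  1.08 -1.03  1.89  1.67]
90 45 -180 [ 0.38  0.96  0.55  0.97 -0.98  1.91  2.39]
90 45 -135 [ 1.03  1.13 -1.28  0.91  0.27  1.73  2.44]
90 45 -90 [ 0.37  0.97  0.59  0.97 -1.01  1.93 -2.31]
90 45 -45 [ 0.37  0.97  0.59  0.97 -1.01  1.93 -1.52]
90 45 0 [ 0.37  0.97  0.59  0.97 -1.01  1.93 -0.74]
90 45 45 [ 0.37  0.97  0.59  0.97 -1.01  1.93  0.05]
90 45 90 [ 0.37  0.97  0.59  0.97 -1.01  1.93  0.83]
90 45 135 [ 0.45  0.93  0.38  0.96 -0.87  1.86  1.55]
1.3333 [0.46251536 0.35336995 0.26966602] [-3.14087169e+00 -1.89135607e-04  1.57428106e+00]
[315.69604533 198.05795526] [315.37047389 260.00388878]
```

View pics/w1.png

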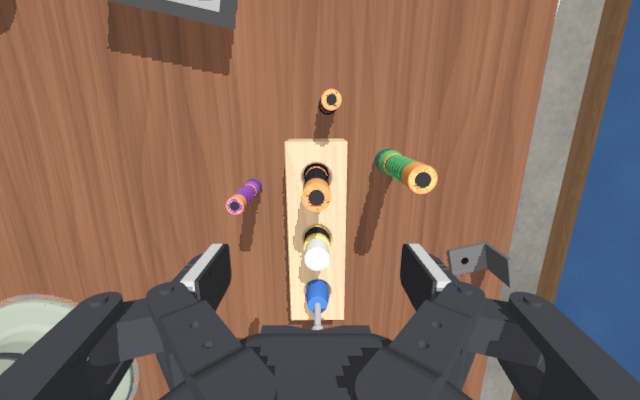

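The torch tail is at (316.5,197.5) in the wrist view, against a predicted (316,198), so the estimate is good to about 1 mm. The fingers straddle the holder's clear sides. Next I grasp and draw it out.

```bash
python3 - <<'E'
from h import *
o=[np.pi,0,np.pi/2]
arm.move_straight([.4637,.352,.103],feed=.1,orientation=o); s=arm.get_state(); print(s['t'],s['tool_pos'],s['ft_force'])
arm.grab(60); s=arm.get_state(); print(s['t'],s['finger_gap'],s['finger_force'],s['ft_force'],s['tool_pos'])
arm.move_straight([.4637,.352,.27],feed=.08); arm.sleep(.3); s=arm.get_state(); print(s['t'],s['finger_gap'],s['finger_force'],s['ft_force'],s['tool_pos'])
c=snap('wrist','w2.png');T=np.array(c['T_tool_cam'])
E
```

```text
3.2 [0.46392666 0.35217873 0.10346975] [-0.99522364  0.2207888   0.07852025]
3.775 0.025389340120071525 58.58522593975067 [-1.88122365 -0.18819479  5.89016991] [0.46370386 0.35204452 0.10317993]
6.3167 0.025497152505947845 58.934131264686584 [ 0.28147746  0.59650444 -1.65073524] [0.46369374 0.35198403 0.26996898]
```

View pics/w2.png

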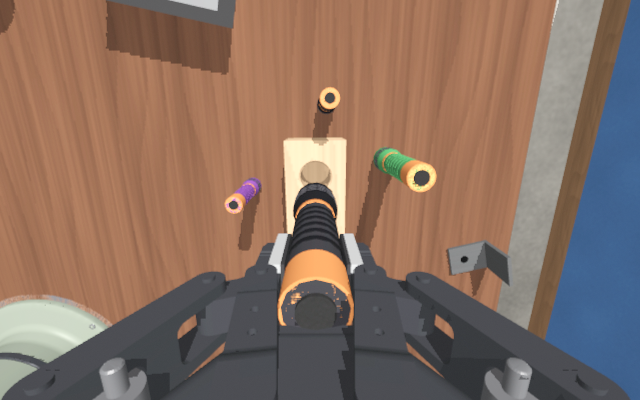

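Held clear: −1.65 N matches the torch's weight, and the socket is empty at (315,172). Now I lift, slant and approach along the beam axis.

```bash
python3 - <<'E'
from h import *
c=load('w2.png');T=np.linalg.inv(np.array(c['T_tool_cam']));f=200/np.tan(np.radians(c['vfov'])/2)
def pt(X): p=T[:3,:3]@X+T[:3,3]; return p[:2]/p[2]*f+[c['cx'],c['cy']]
for z,r in((.094,.017),(.062,.017),(-.056,.0135)):
  P=np.array([pt(np.array([r*np.cos(a),r*np.sin(a),z])) for a in np.linspace(0,6.28,60)]); print(z,P.min(0).round(1),P.max(0).round(1))
m=np.array([.642,-.130,.1525])
a=np.radians(-60);e=np.radians(45)
d=np.array([np.sin(e)*np.cos(a),np.sin(e)*np.sin(a),-np.cos(e)])
R=Rn.from_rotvec(np.cross([0,0,-1],d)/np.sin(e)*e)*Rn.from_euler('xyz',[np.pi,0,np.pi/2]); o=R.as_euler('xyz')
k=.100+.094  # lens 100 mm from mark, TCP 94 mm behind lens
arm.move_straight([.4637,.352,.36],feed=.15)
arm.movep(m-d*(k+.08),o)
arm.move_straight(m-d*k,feed=.06); arm.sleep(.5)
s=arm.get_state();print(s['t'],s['tool_pos'],m-d*k,s['ee_rot'],o,s['finger_force'],s['ft_force'])
w=snap('wrist','w3.png');b=snap('top','t3.png');q=snap('scene','s3.png')
z=lambda i,x,y,w,h,k:cv2.resize(i[y:y+h,x:x+w,::-1],(400,300) ,interpolation=cv2.INTER_CUBIC)
cv2.imwrite('pics/c3.png',np.vstack([np.hstack([z(q['color'],190,180,120,90+30,3),z(b['color'],340,90,120,90,3)]),np.hstack([z(w['color'],0,0,640,400,1),z(w['color'],220,60,200,150,2)])]))
E
```

```text
0.094 [294.8 182.1] [334.2 220.1]
0.062 [291.8 190.8] [337.  233.9]
-0.056 [275.3 281.5] [352.1 347.4]
10.2917 [ 0.57340142 -0.01118738  0.28968258] [ 0.57341064 -0.01119975  0.28967872] [2.67792528 0.65901923 1.40961881] [2.67794504 0.65905804 1.4096759 ] 59.036675691604614 [-0.11048782 -0.40309188 -2.32214441]
```

View pics/c3.png

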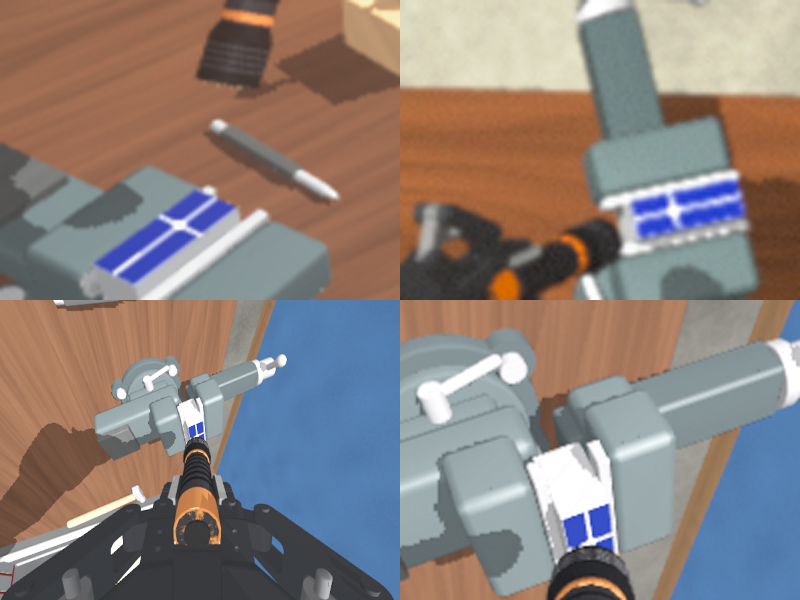

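The torch is slanted at the block with clear space all round. The cross is at wrist ≈(312,182), and the lens end at scene ≈(259,211). I'll check both against the geometry.

```bash
python3 - <<'E'
from h import *
s=arm.get_state();m=np.array([.642,-.130,.1525]);l=np.array([.6066,-.0688,.2232])
c=load('w3.png');T=np.array(c['T_tool_cam']);Rt=Rn.from_euler('xyz',s['ee_rot']).as_matrix();Rc=Rt@T[:3,:3];tc=Rt@T[:3,3]+s['tool_pos']
c['R']=Rc.T;c['t']=-Rc.T@tc
print('mark w',proj(c,m),'lens w',proj(c,l))
for n in('s','t'):
  k=load(n+'3.png'); print(n,'mark',proj(k,m),'lens',proj(k,l))
b=c['color'];cv2.imwrite('pics/c4.png',cv2.resize(b[150:250,250:383,::-1],(798,600),interpolation=cv2.INTER_CUBIC))
print(arm.get_state()['joint_vel'].round(4))
E
```

```text
mark w [315.13773005 179.93212084] lens w [315.10168189 202.59139201]
s mark [243.04223856 270.26994898] lens [256.02421983 213.99488763]
t mark [421.75425893 153.03566667] lens [401.25197296 162.37119027]
[-0.      0.0009 -0.0008  0.0006  0.0004 -0.0003 -0.0009]
```

View pics/c4.png

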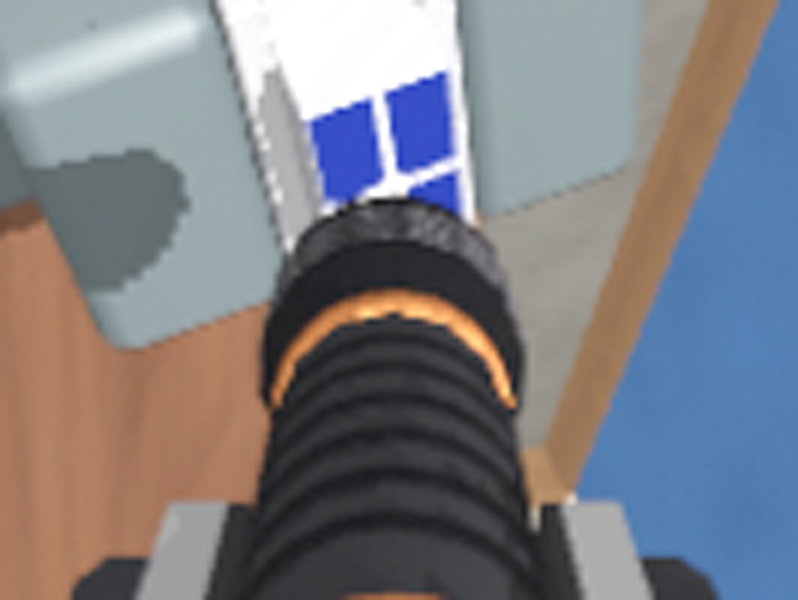

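The cross appears at wrist (316.6,180.6), predicted (315.1,179.9). The rim of the torch head is at row 183, predicted 182. The beam axis should be within about 3 mm of the cross, and the arm is steady, so I hand in.

```bash
python3 -c "
from workcell import arm
print(arm.sign_off())"
```

```text
the job is handed in; nothing more can be done
None
```

I drew the torch from its socket and handed the job in with the arm holding it steady at a 45° slant, beam on the cross to within about 3 mm by my estimate and lens about 10 cm from it. I saw no contact with the vice or block, but the judge's verdict was not shown.

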